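# Close the potter's damp box

### The job

Close the plywood damp box: take its lid from the sloping rest, hook the lid's thin tongue under the steel lip at the box's near end, and swing the lid down gently, without letting it drop, until it lies flat and fully home on its ledge. Then slide the steel bolt all the way in over the lid. Leave the small white jar and the terracotta bird, which stand between box and rest, where they are.

Things in the scene. Friction and masses are not known exactly. Their poses are not given: they have to be found in the camera images.
- lid_grip (a point): Centre of the lid's handle, an upright wooden block 28 (x) by 50 (y) mm, rising 40 mm above the panel's top, darker than the lid. Axes: the lid's (x from tongue to plain edge, z out of its top). 32 mm above the lid's underside, 20 mm below the handle's top, 70 mm from the tongue's tip, 80 mm from the plain edge. Nothing stands beside or above the handle.
- lid: The lid, loose, plywood, about 0.3 kg: panel 130 (x) by 110 (y) by 12 mm, and along its -x edge a tongue 20 mm long, 100 mm wide, 6 mm thick, flush with the underside; 150 mm overall. Origin: middle of the panel's underside; axes as lid_grip. It starts on the rest, slanting 26 degrees, tongue at the low end towards the robot, so that the handle leans to the robot.
- lid_tongue (a point): Middle of the lower edge of the lid's tongue tip: in lid axes 70 mm in -x and 32 mm in -z from the handle's centre. Axes as the lid's.
- rest: Fixed grey-painted rest with a board sloping up at 26 degrees away from the robot and a 10 mm stop along its low edge; the lid starts on it. It is as wide as the lid. Origin on the table under its middle, x to its high end.
- box: Damp box, plywood, fixed, open on top. Origin on the table under the middle of the closed lid's panel; x from the lip end to the back board, z up. A ledge all round, z = 60 mm, carries the lid; the room above it is x = -88 (near wall) to +68 mm (back board), y = -59 to 59 mm. Side walls end at z = 72 mm. Back board: 12 mm thick, top at z = 110 mm. Closed: handle centre at x = -15, y = 0, z = 92 mm.
- lip (a point): Middle of the lower free edge of the steel lip over the box's near end, at (-70, 0, 78) mm in the box's frame; axes as the box's. The lip is 6 mm thick, spans the box's 134 mm width and runs from x = -96 to -70 mm; 18 mm of space between it and the ledge. The opening from lip to back board (138 mm) is shorter than the lid: it goes in slanting.
- bolt (a joint): Slide of the steel bolt, m: 0 fully out, 0.030 fully in at its stop; it grows as the bolt moves to the box's -y, over the lid. It stays where it is left; about 1.5 N friction, no spring.
- bolt_knob (a point): The bolt's upright steel knob, 20 (x) by 14 (y) mm, top at z = 105 mm in the box's frame; this point is 11 mm below the top, axes as the box's. On the box's +y side at x = 20 mm; y = 100 mm when out, 70 mm when in. Below it a flat bar (top z = 83 mm), guide cheeks beside the bar up to z = 86 mm (y = 69 to 91 mm). The knob's +y side is free for pushing.
- jar: Bystander: small white jar, 48 mm across, 75 mm high; origin under its centre.
- bird: Bystander: terracotta bird about 100 mm long, 73 mm high; origin under its centre.
There are look-alikes about, which are no part of the job. Leave any blue, green or pink look-alike of the lid alone.

How it is judged:
By the outcome, as a careful person would: the job done as asked, in the order asked, and still so for the second after the job is handed in, with the robot touching nothing.
It also fails if it takes over 58 s, if anything falls off the work surface, if the arm or the gripper's body presses on something with over 40 N, if the wrist force passes 120 N, or if a joint passes its speed limit or range.

### The arm

A 7-joint arm with a two-finger parallel gripper is mounted at the origin on the work surface. World frame = base frame: x ahead of the robot, y to its left, z up, the work surface at z = 0. Lengths are in m, angles in rad, forces in N, time in s.
With the tool pointing down it reaches from about 0.4 to 0.9 m from the base axis. Payload 5.6 kg.
Tool frame: the origin (TCP) lies at the very end of the fingers, on their centre line; the grasp point (between the pads) lies 19 mm behind it; z points along the fingers, y is the line along which they close (so a half turn about z gives the same grasp; the last joint's range is limited). The gripper opens to 92 mm and grips with 3 to 60 N. Pads are 20 mm wide; open, the fingers measure 128 mm over their backs; the gripper's body (75 mm by 189 mm) begins 69 mm behind the grasp point.
Start: joints at [1.257, 0.468, -0.012, 1.603, 0.006, 1.071, -0.056], TCP at [0.174, -0.626, 0.215] pointing down, gripper open.
Joint ranges: [-2.53, 2.53], [-0.31, 2.02], [-1.57, 1.55], [0.28, 2.44], [-1.29, 4.43], [0.15, 1.84], [-2.92, 2.92]. Speed limits (rad/s): [2.57, 2.57, 3.14, 3.14, 3.14, 3.14, 3.14].

### API

Orientations are given as [roll, pitch, yaw] about the fixed x, y, z axes, in that order (R = Rz(yaw) Ry(pitch) Rx(roll)).
In Python, from bench import ctrl gives the robot as it stands.
- The arm moves only by the tool drive_tool, never from a script. Its argument "rows" is a list of rows, each a list of 6 numbers: the shift along the world's x, y, z each as a share of 0.15 m, from -1 to 1, then the turn, a rotation vector about the world's x, y, z each as a share of pi/2 rad, from -1 to 1. A call has 1 to 5 rows; each row shifts and turns the commanded pose from where the row before left it; what a row does not reach is not made up. A row lasts 1/10 s, in which the tool goes at most 50 mm and 8.59 degrees, less where a joint would pass 70% of its speed; a pose out of reach is approached as far as the arm can. A call with a number of a shift or a turn outside -1 to 1 is refused whole. A call with a gripper value outside its range is refused whole. "claw" is the closure, from -1 (fully open) to 1 (shut), set as the call begins (left out, the last holds). The fingers move at their own pace and stop on an object; "squeeze" is the grip in N (left out, the last holds). Time passes only in rows, so rows that do not move let the fingers close. It gives the time, the measured TCP pose, the force, the opening and the grip force at its end, in the units of the state.
- ctrl.observe(): the state, without advancing time (a new reading comes with each control period).
- ctrl.snapshot(name): name is "side" or "top" or "wrist"; returns a dict with "frame" (420x560x3 uint8, red, green, blue), "z_map" (420x560 float32, m along the optical axis (not along the pixel's ray), 0 where there is no reading), "fx", "fy", "cx", "cy" (pixels), "view" (4x4, takes a point from world to camera coordinates); the wrist camera has in their place "tool_from_camera" (4x4, takes a point from camera to tool coordinates, whose origin is the TCP and whose axes are the flange's). Camera axes: x right, y down, z forward; pixel columns grow to the right and rows downward; lengths in m; the calibration is good to about 2 mm. A picture is of the moment at which its call begins: read the wrist's pose just before it.
- ctrl.sign_off(): hands the job in; it is judged then, once.
The state is a dict: "time_s": time; "qpos": joint angles; "joint_velocities": joint speeds; "joint_torque": joint torques, N m; "tcp_pos": TCP position; "tool_rot": TCP orientation; "force": force on the tool from outside, world axes, zero at the start; "torque": the same for the moment, N m; "width": opening from 0.0 (shut) to 1.0 (fully open); "finger_force": force on a finger pad.
Only numpy, scipy, OpenCV 4.12 (cv2) and the standard library are available. Lean on these libraries where they do the work, as an engineer would, in place of code of your own. Each camera call takes 0.05 s, during which the arm holds its last target. There are 200 camera calls.

## Working session

There is one attempt and no reset: what is moved stays moved. The work goes in short steps, Python scripts to look and compute and a tool call to move; the robot and the scene stay as the last step left them, time stands still between calls to the robot, and variables do not carry over. Pictures are saved under pics/ and viewed, at most 10 in all, crops included, and the job is handed in when it is done.

Besides the shell and the picture viewer there is one more tool, called after "Call:" by a JSON object that holds its "api" and its "payload". drive_tool: Moves the arm, as the interface text tells. Shift numbers are shares of 0.15 m and turn numbers shares of pi/2 rad, none past 1 either way. Its arguments: {"type":"object","properties":{"rows":{"type":"array","items":{"type":"array","items":{"type":"number"}}},"claw":{"type":"number"},"squeeze":{"type":"number"}},"required":["rows"]}

```bash
mkdir -p pics
cat > h.py <<'E'
import numpy as np, cv2
from bench import ctrl
from scipy.spatial.transform import Rotation as R
def snap(n):
    s=ctrl.snapshot(n); return s
def pts(s, world_from_tool=None):
    z=s["z_map"]; v,u=np.mgrid[:z.shape[0],:z.shape[1]]
    P=np.stack([(u-s["cx"])/s["fx"]*z,(v-s["cy"])/s["fy"]*z,z,np.ones_like(z)],-1)
    M=np.linalg.inv(s["view"]) if "view" in s else world_from_tool@s["tool_from_camera"]
    W=(P@M.T)[...,:3]; W[z==0]=np.nan; return W
def tw(st):
    T=np.eye(4); T[:3,3]=st["tcp_pos"]; T[:3,:3]=R.from_euler("xyz",st["tool_rot"]).as_matrix(); return T
E
python3 - <<'E'
from h import *
st=ctrl.observe(); print(st)
for n in ["top","side"]:
    s=snap(n); cv2.imwrite(f"pics/{n}0.png",cv2.cvtColor(s["frame"],cv2.COLOR_RGB2BGR)); W=pts(s); np.savez(f"{n}0.npz",W=W,f=s["frame"],view=s["view"],K=[s["fx"],s["fy"],s["cx"],s["cy"]]); print(n,np.linalg.inv(s["view"]).round(3),s["fx"], (s["z_map"]==0).mean())
E
```

```text
{'time_s': 0.0, 'qpos': array([ 1.25700905,  0.46835641, -0.01159941,  1.60363885,  0.00598428,
        1.07141232, -0.05628897]), 'joint_velocities': array([-9.32864164e-04,  6.17797944e-04,  1.90324160e-03,  1.26986759e-03,
       -1.25788605e-03,  1.35951780e-03,  8.93870633e-05]), 'joint_torque': array([-6.11803571e-04, -5.20567346e+01, -1.26397616e-02, -2.43744439e+01,
       -5.65859419e-02,  1.74123805e-02,  1.47735027e-04]), 'tcp_pos': array([ 0.17364238, -0.62575675,  0.21364753]), 'tool_rot': array([-3.13981585e+00,  1.12371976e-04,  2.70723934e-01]), 'force': array([ 0.11805945, -0.75217728,  0.4397355 ]), 'torque': array([0.00754285, 0.01042611, 0.0418922 ]), 'finger_force': 0.0, 'width': 0.997221693116812}
top [[ 0.005 -0.986  0.169  0.246]
 [-1.    -0.006 -0.006  0.14 ]
 [ 0.006 -0.169 -0.986  1.444]
 [ 0.     0.     0.     1.   ]] 494.6764855465255 0.003898809523809524
side [[-0.79  -0.338  0.512  0.002]
 [-0.613  0.465 -0.639  0.722]
 [-0.022 -0.819 -0.574  0.612]
 [ 0.     0.     0.     1.   ]] 419.4217058357681 0.0038860544217687075
```

View pics/top0.png

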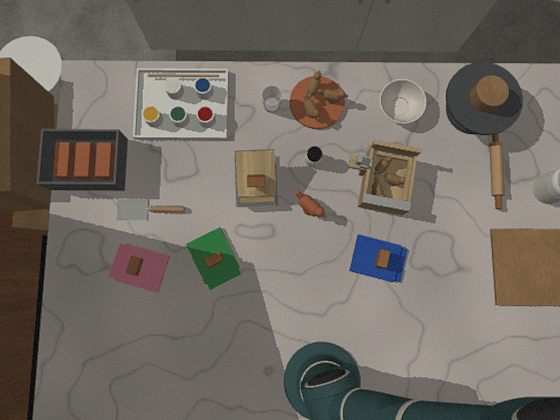

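View pics/side0.png

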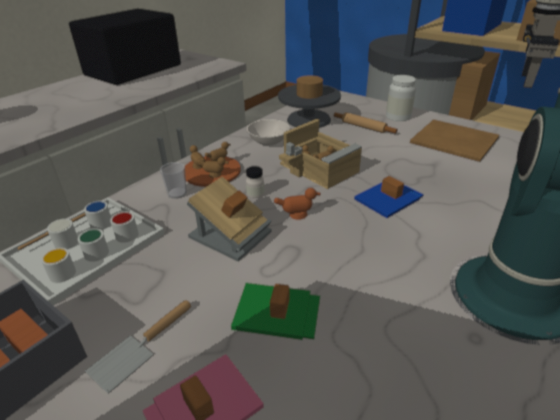

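The top view shows the lid on its rest near pixel (256,178) with the handle at (257,182), and the box at (389,180) with the back board away from the robot and the lip at about (387,200). The bolt is at (360,160), the jar at (315,154) and the bird at (312,205). The side view agrees with this.

Run:
```python
from h import *
for n in ["top"]:
    d=np.load(f"{n}0.npz"); W=d["W"]; f=d["f"]
    def win(u0,u1,v0,v1): return W[v0:v1,u0:u1].reshape(-1,3), f[v0:v1,u0:u1].reshape(-1,3)
    print("table z", np.nanmedian(W[215:230,150:180,2]))
    # lid: 
    P,C=win(225,285,140,215); hsv=cv2.cvtColor(f[140:215,225:285],cv2.COLOR_RGB2HSV).reshape(-1,3)
    hand=(hsv[:,0]<14)&(hsv[:,1]>110)
    lid=(hsv[:,1]>60)&~hand&(P[:,2]>.03)
    print("hsv med lid", np.median(hsv[lid],0), lid.sum(), hand.sum())
    L=P[lid]
    for _ in range(4):
        c=L.mean(0); nrm=np.linalg.svd(L-c)[2][2]; nrm*=np.sign(nrm[2]); r=(L-c)@nrm; L=L[abs(r)<.005]
    print("lid plane",c,nrm,np.degrees(np.arccos(nrm[2])),"az",np.degrees(np.arctan2(nrm[1],nrm[0])),len(L))
    rect=cv2.minAreaRect(L[:,:2].astype(np.float32)); print("rect xy",cv2.boxPoints(rect))
    H=P[hand]; print("hand",H.min(0),H.max(0)); 
    h2=(H-c)@nrm; top=H[h2>h2.max()-.006]; print("h max",h2.max(), top.mean(0),len(top),cv2.boxPoints(cv2.minAreaRect(top[:,:2].astype(np.float32))))
    # box
    P,C=win(340,430,130,225)
    for lo,hi,nm in [(.100,.118,"back"),(.079,.09,"lip"),(.067,.076,"side")]:
        Q=P[(P[:,2]>lo)&(P[:,2]<hi)]; r=cv2.minAreaRect(Q[:,:2].astype(np.float32)); print(nm,len(Q),Q.mean(0),r[1],"\n",cv2.boxPoints(r))
    v,u=np.mgrid[130:225:3,340:430:3]
    print((W[130:225:3,340:430:3,2]*1000).round().astype(int).tolist().__str__().replace("], ","\n"))
```

```text
table z 7.763920226921961e-05
hsv med lid [ 19.  93. 139.] 1833 152
lid plane [0.57325583 0.18781074 0.08196725] [-0.45599908 -0.02065726  0.88974048] 27.159346241158076 az -177.40621185263535 1442
rect xy [[0.49723274 0.23858085]
 [0.50259393 0.12922522]
 [0.6378526  0.13585639]
 [0.6324914  0.24521202]]
hand [0.53281607 0.16310322 0.06599676] [0.56720218 0.21213474 0.12314006]
h max 0.048009269573412935 [0.54529846 0.18439038 0.1167553 ] 34 [[0.53127825 0.20559402]
 [0.5357301  0.16283421]
 [0.55821216 0.16517492]
 [0.5537603  0.20793472]]
back 278 [ 0.64556694 -0.19625442  0.1084189 ] (0.05451454967260361, 0.18057994544506073) 
 [[ 0.6031263  -0.10005885]
 [ 0.633783   -0.2780175 ]
 [ 0.6875062  -0.26876265]
 [ 0.6568495  -0.09080401]]
lip 588 [ 0.53552468 -0.17167637  0.0839111 ] (0.18876156210899353, 0.1741447150707245) 
 [[ 0.470438   -0.2442947 ]
 [ 0.64145017 -0.2771764 ]
 [ 0.67709184 -0.09181029]
 [ 0.5060797  -0.05892858]]
side 436 [ 0.58321143 -0.17553868  0.07169887] (0.18886250257492065, 0.168859601020813) 
 [[ 0.469444   -0.24329507]
 [ 0.6350978  -0.27604207]
 [ 0.671
[... 2990 characters left out ...]
, -2
[1, 0, -1, 4, -6, -3, -2, 3, 1, 5, 11, 20, 28, 32, 45, 48, 60, 59, 71, 86, 85, 87, 88, 84, -1, 5, -3, 1, 2, 7
[2, -1, 2, -2, -1, -5, -2, -1, -4, 1, 0, 1, 0, -2, 3, 12, 16, 25, 32, 39, 51, 59, 65, 0, 1, 3, 2, 1, -2, 0
[0, -1, 2, -5, 4, -6, -5, 3, 0, -4, -1, 4, -3, 0, 1, -5, 2, -3, 0, -1, 7, 21, -1, 2, 0, -5, 0, 2, -1, 0
[-4, -3, -1, 3, 1, -1, -2, 0, -7, 3, -8, 0, 4, 2, 10, 0, 5, 0, 0, -4, -4, 7, -2, 0, 2, -1, 1, 0, -5, -1
[-6, 3, 5, -2, 3, 1, -2, 3, 0, 2, -5, -1, 0, -1, 3, 3, 1, -3, -3, -2, -2, 2, 3, 3, 3, 0, 4, -2, -2, -2
[-8, 7, -3, 3, 5, 1, -2, -1, 0, -1, 2, 1, -2, -1, -8, -1, 4, 1, -1, -1, 4, -2, -6, 1, -2, 1, 0, -4, 4, 6]]<stdin>:23: RuntimeWarning: invalid value encountered in cast
```

Run:
```python
import cv2,numpy as np
a=cv2.imread("pics/top0.png")[125:230,225:435]; b=cv2.imread("pics/side0.png")[110:260,180:380]
a=cv2.resize(a,(800,400),interpolation=2); cv2.imwrite("pics/c1.png",a)
```

```text
(no output)
```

View pics/c1.png

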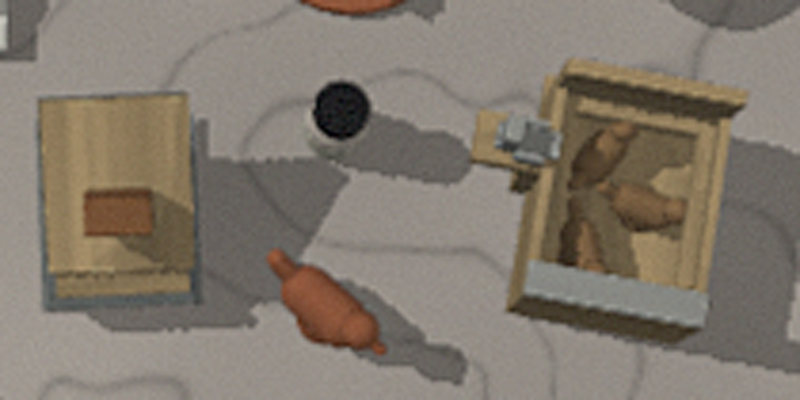

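The crop confirms the layout: box yaw is slightly negative, the lip is the grey strip at the near end, and the knob is on the box's +y side. Next I'll refine the box pose with ray casts.

```bash
cat >> h.py <<'E'
def cast(s_M,K,uv,z):
    "pixels -> world points at height z"
    uv=np.atleast_2d(uv).astype(float); d=np.c_[(uv[:,0]-K[2])/K[0],(uv[:,1]-K[3])/K[1],np.ones(len(uv))]@s_M[:3,:3].T
    return s_M[:3,3]+d*((z-s_M[2,3])/d[:,2])[:,None]
def lipfit(frame,W,M,K,zl=.084,roi=(slice(None),slice(None)),name=None):
    hsv=cv2.cvtColor(frame,cv2.COLOR_RGB2HSV); m=((hsv[...,1]<60)&(abs(W[...,2]-zl)<.012)).astype(np.uint8)
    mm=np.zeros_like(m); mm[roi]=m[roi]; mm=cv2.morphologyEx(mm,cv2.MORPH_OPEN,np.ones((3,3)))
    n,l,st,c=cv2.connectedComponentsWithStats(mm); 
    out=[]
    for k in np.argsort(-st[1:,4])[:3]+1:
        v,u=np.nonzero(l==k); r=cv2.minAreaRect(cast(M,K,np.c_[u,v],zl)[:,:2].astype(np.float32)); 
        b=cv2.boxPoints(r); e=b[1]-b[0]; e2=b[2]-b[1]; e=e if np.hypot(*e)>np.hypot(*e2) else e2
        e=e*np.sign(e[1]); print(st[k],np.array(r[0]).round(4),np.round(r[1],4),"yaw",np.degrees(np.arctan2(-e[0],e[1])).round(2))
E
python3 - <<'E'
from h import *
d=np.load("top0.npz"); M=np.linalg.inv(d["view"])
lipfit(d["f"],d["W"],M,d["K"],roi=(slice(185,225),slice(345,430)))
s=snap("wrist"); print(s["tool_from_camera"].round(3),s["fx"],s["cx"],s["cy"])
E
```

```text
[363 193  48  18 453] [ 0.4952 -0.1801] [0.1336 0.0281] yaw -10.97
[[-0.    -0.966 -0.258  0.073]
 [ 1.     0.    -0.     0.   ]
 [ 0.    -0.258  0.966 -0.17 ]
 [ 0.     0.     0.     1.   ]] 325.50293520334645 279.1895477731864 208.68039622112843
```

Lip centre is (0.495, -0.180) and box yaw is -11°. The fitted size, 134 × 28 mm, matches the spec. I'll move over the box now and refine there with the wrist camera.

Call:
{"api": "drive_tool", "payload": {"rows": [[0.155,0.2,0.08,0,0,0.05],[0.155,0.2,0.08,0,0,0.05],[0.155,0.2,0.08,0,0,0.05],[0.155,0.2,0.08,0,0,0.05],[0.155,0.2,0.08,0,0,0.05]]}}

```text
time_s: 0.65
tcp_pos: [0.2907, -0.4748, 0.2748]
tool_rot: [-3.141, 0.0, 0.667]
force: [1.8, -0.5, 0.8]
width: 1.004
finger_force: 0.0
```

Call:
{"api": "drive_tool", "payload": {"rows": [[0.155,0.2,0.06,0,0,0.05],[0.155,0.2,0.06,0,0,0.05],[0.155,0.2,0.06,0,0,0.05],[0.155,0.2,0.06,0,0,0.05],[0.155,0.2,0.06,0,0,0.05]]}}

```text
time_s: 1.15
tcp_pos: [0.4069, -0.3249, 0.3199]
tool_rot: [-3.141, 0.0, 1.059]
force: [1.7, -0.3, -1.0]
width: 0.997
finger_force: 0.0
```

Call:
{"api": "drive_tool", "payload": {"rows": [[0.155,0.2,0.06,0,0,0.05],[0.155,0.2,0.06,0,0,0.05],[0.155,0.2,0.0,0,0,0.05],[0.155,0.2,0,0,0,0.05],[0,0,0,0,0,0]]}}

```text
time_s: 1.65
tcp_pos: [0.502, -0.2007, 0.3376]
tool_rot: [3.141, -0.003, 1.38]
force: [0.0, -0.1, -0.7]
width: 1.0
finger_force: 0.0
```

```bash
cat > look.py <<'E'
from h import *
import sys
def wrist(name):
    st=ctrl.observe(); s=snap("wrist"); T=tw(st); M=T@s["tool_from_camera"]; W=pts(s,T)
    cv2.imwrite(f"pics/{name}.png",cv2.cvtColor(s["frame"],cv2.COLOR_RGB2BGR)); K=[s["fx"],s["fy"],s["cx"],s["cy"]]
    np.savez(name+".npz",W=W,f=s["frame"],M=M,K=K); return st,s["frame"],W,M,K
E
python3 - <<'E'
from look import *
st,f,W,M,K=wrist("w1"); print(st["time_s"],st["tcp_pos"],np.degrees(st["tool_rot"]),np.linalg.norm(st["joint_velocities"]))
lipfit(f,W,M,K)
E
```

```text
1.65 [ 0.50195244 -0.20069291  0.33760309] [ 1.79950615e+02 -1.60331808e-01  7.90951539e+01] 0.09840909946157303
[ 260  111   21  103 2037] [ 0.4953 -0.1789] [0.1323 0.0252] yaw -10.87
[339  85  29  33 667] [ 0.6109 -0.1223] [0.0378 0.0344] yaw -13.0
[449 250  84  45 457] [ 0.7681 -0.3795] [0.126  0.0249] yaw -68.58
```

View pics/w1.png

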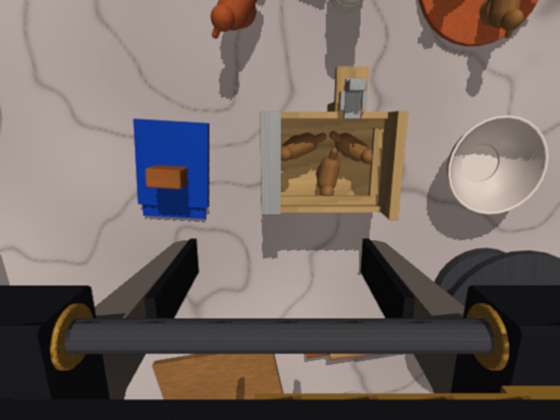

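The wrist view shows the lip strip at columns 260–280, rows 111–214. Its fit agrees with the top camera within about 1 mm, so the box origin is about (0.577, -0.195) with yaw -10.9°. Next I move to the lid and tilt the tool along the way.

Call:
{"api": "drive_tool", "payload": {"rows": [[0,0.256,0,0,0,0.0755],[0,0.256,0,0,0,0.0755],[0,0.256,0,0.002,-0.036,0],[0,0.256,0,0.002,-0.036,0],[0,0.256,-0.1,0.002,-0.036,0]]}}

```text
time_s: 2.2
tcp_pos: [0.5001, -0.0144, 0.324]
tool_rot: [2.966, -0.002, 1.604]
force: [-0.1, -0.9, -0.5]
width: 1.0
finger_force: 0.0
```

Call:
{"api": "drive_tool", "payload": {"rows": [[0,0.256,-0.15,0.002,-0.036,0],[0,0.256,-0.15,0.002,-0.036,0],[0,0.256,-0.15,0.002,-0.036,0],[0,0.256,-0.15,0.002,-0.036,0],[-0.03,0.256,-0.1,0.002,-0.036,0]]}}

```text
time_s: 2.7
tcp_pos: [0.4962, 0.1599, 0.2231]
tool_rot: [2.711, -0.002, 1.603]
force: [-0.6, -1.2, -0.2]
width: 0.998
finger_force: 0.0
```

Call:
{"api": "drive_tool", "payload": {"rows": [[0,0,0,0,0,0],[0,0,0,0,0,0]]}}

```text
time_s: 2.9
tcp_pos: [0.4966, 0.1597, 0.2241]
tool_rot: [2.713, -0.001, 1.605]
force: [0.4, -0.1, -0.1]
width: 0.999
finger_force: 0.0
```

Run:
```python
from look import *
st,f,W,M,K=wrist("w2"); T=tw(st); print(st["time_s"],st["tcp_pos"],np.degrees(st["tool_rot"]),np.linalg.norm(st["joint_velocities"])); print("tool z",T[:3,2],"y",T[:3,1])
hsv=cv2.cvtColor(f,cv2.COLOR_RGB2HSV)
near=np.linalg.norm(W-np.array([.56,.186,.09]),axis=-1)<.12
hand=(near&(hsv[...,0]<15)&(hsv[...,1]>110)).astype(np.uint8)
hand=cv2.morphologyEx(hand,cv2.MORPH_OPEN,np.ones((5,5))).astype(bool)
lid=near&(hsv[...,1]>60)&(hsv[...,0]>=15)&(W[...,2]>.03)
print(hand.sum(),lid.sum())
L=W[lid]
for _ in range(6):
    c=L.mean(0); n=np.linalg.svd(L-c,full_matrices=False)[2][2]; n*=np.sign(n[2]); L=L[abs((L-c)@n)<.004]
print("plane",c,n,np.degrees(np.arccos(n[2])),"yaw",np.degrees(np.arctan2(-n[1],-n[0])),len(L))
H=W[hand]; h=(H-c)@n; print("h pct",np.percentile(h,[5,50,90,99]))
topm=hand&(((W-c)@n)>.034); 
# exact: cast pixels on plane at 40 mm above panel
v,u=np.nonzero(topm); print(len(u),u.min(),u.max(),v.min(),v.max())
d=np.c_[(u-K[2])/K[0],(v-K[3])/K[1],np.ones(len(u))]@M[:3,:3].T; o=M[:3,3]
P=o+d*(((c+.04*n-o)@n)/(d@n))[:,None]
ey=np.cross(n,[1,0,0]); ey/=np.linalg.norm(ey); ex=np.cross(ey,n)
r=cv2.minAreaRect(np.c_[(P-c)@ex,(P-c)@ey].astype(np.float32)); print(r)
tc=c+.04*n+r[0][0]*ex+r[0][1]*ey; print("top",tc,"grip",tc-.02*n, "ex",ex)
```

```text
2.9 [0.49659477 0.15969429 0.22411077] [ 1.55440046e+02 -6.54774681e-02  9.19642473e+01] 0.04342430306908765
tool z [ 0.41536533  0.01528539 -0.90952625] y [0.90900869 0.0307001  0.41564492]
1691 13785
plane [0.57675937 0.1919848  0.08483455] [-0.43769478 -0.02279145  0.89883471] 25.994685174711627 yaw 2.9807887674693334 11944
h pct [0.03762552 0.03976708 0.04082708 0.04156097]
1637 260 290 147 201
((-0.017819581553339958, -0.0034775882959365845), (0.026881707832217216, 0.049007609486579895), 2.853947401046753)
top [0.54322957 0.18779437 0.11290276] grip [0.55198346 0.1882502  0.09492606] ex [ 0.89912362 -0.01109491  0.43755414]
```

View pics/w2.png

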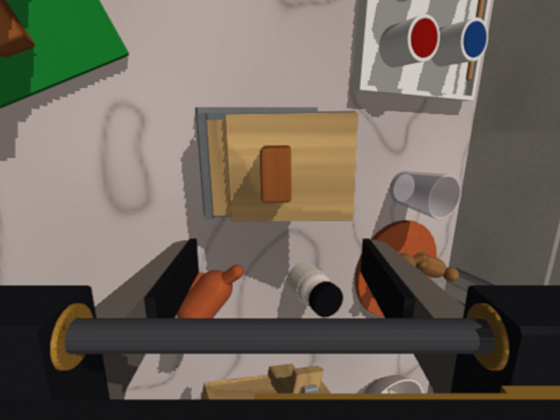

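The wrist view shows the lid's panel (columns 225–357) and the handle's top at (275,174). It measures 27 × 49 mm with a 26.0° slant, as specified, so I go in to grasp it.

```bash
cat >> h.py <<'E'
np.set_printoptions(suppress=True,precision=4)
def delta(st,p,Rm):
    T=tw(st); dp=np.array(p)-T[:3,3]; rv=R.from_matrix(Rm@T[:3,:3].T).as_rotvec()
    print("shift/.15",dp/.15,"|mm|",np.linalg.norm(dp)*1e3,"turn/(pi/2)",rv/(np.pi/2),"deg",np.degrees(np.linalg.norm(rv)))
def toolR(yaw,pitch):
    "tool for lid with heading yaw, slope pitch (deg, far end up); tool y = lid x, tool z = -lid z"
    L=R.from_euler("zy",[0,0]).as_matrix(); L=(R.from_euler("z",yaw,degrees=True)*R.from_euler("y",-pitch,degrees=True)).as_matrix()
    return np.c_[L[:,1],L[:,0],-L[:,2]]
E
python3 - <<'E'
from h import *
Rm=toolR(2.9,26); n=-Rm[:,2]; g=np.array([.5520,.1883,.0949]); st=ctrl.observe()
delta(st,g+.065*n,Rm); print("then",-n*.08/.15)
E
```

```text
shift/.15 [ 0.175   0.1857 -0.4751] |mm| 80.8928958266548 turn/(pi/2) [-0.0003 -0.0155  0.0117] deg 1.742249436876403
then [ 0.2335  0.0118 -0.4794]
```

Call:
{"api": "drive_tool", "payload": {"rows": [[0.06,0.06,-0.155,0,-0.008,0.006],[0.06,0.06,-0.16,0,-0.0075,0.006],[0.055,0.065,-0.16,0,0,0],[0,0,0,0,0,0],[0,0,0,0,0,0]], "claw": -0.4}}

```text
time_s: 3.45
tcp_pos: [0.5237, 0.1869, 0.1535]
tool_rot: [2.688, -0.001, 1.622]
force: [1.0, 0.2, 0.3]
width: 0.703
finger_force: 0.0
```

Run:
```python
from h import *
Rm=toolR(2.9,26); n=-Rm[:,2]; g=np.array([.5520,.1883,.0949]); st=ctrl.observe(); print(st["width"])
delta(st,g-.015*n,Rm)
```

```text
0.7029104269020198
shift/.15 [ 0.2327  0.0118 -0.4805] |mm| 80.1101236023169 turn/(pi/2) [-0.0004 -0.0001 -0.0002] deg 0.04199153016842695
```

Call:
{"api": "drive_tool", "payload": {"rows": [[0.05,0.0025,-0.105,0,0,0],[0.05,0.0025,-0.105,0,0,0],[0.05,0.0025,-0.105,0,0,0],[0.05,0.0025,-0.1,0,0,0],[0.0325,0.002,-0.065,0,0,0]]}}

```text
time_s: 3.95
tcp_pos: [0.5596, 0.1883, 0.0825]
tool_rot: [2.685, -0.001, 1.621]
force: [0.6, -0.9, -0.3]
width: 0.702
finger_force: 0.0
```

Call:
{"api": "drive_tool", "payload": {"rows": [[0,0,0,0,0,0],[0,0,0,0,0,0],[0,0,0,0,0,0],[0,0,0,0,0,0],[0,0,0,0,0,0]], "claw": 1, "squeeze": 35}}

```text
time_s: 4.45
tcp_pos: [0.5579, 0.19, 0.0819]
tool_rot: [2.687, -0.001, 1.624]
force: [-0.9, -0.3, 6.1]
width: 0.298
finger_force: 35.0
```

Run:
```python
from h import *
Rm=toolR(2.9,26); n=-Rm[:,2]; g=np.array([.5520,.1883,.0949]); st=ctrl.observe(); print(st["width"]*92,st["finger_force"],st["force"],st["torque"])
delta(st,g-.015*n,Rm)
```

```text
27.413438040760226 35.00213027000427 [-0.8539 -0.2943  6.1006] [-0.1533 -0.0984 -0.076 ]
shift/.15 [ 0.0042 -0.0089 -0.0029] |mm| 1.533880759522234 turn/(pi/2) [-0.0008  0.0007 -0.0015] deg 0.1690379425062576
```

Call:
{"api": "drive_tool", "payload": {"rows": [[-0.02,-0.001,0.04,0,0,0],[-0.03,-0.001,0.06,0,0,0],[-0.03,-0.001,0.06,0,0,0],[0,0,0.15,0,0,0],[0,0,0.2,0,0,0]]}}

```text
time_s: 4.95
tcp_pos: [0.5439, 0.1892, 0.1569]
tool_rot: [2.692, 0.0, 1.625]
force: [1.1, 0.2, -1.7]
width: 0.301
finger_force: 35.0
```

Call:
{"api": "drive_tool", "payload": {"rows": [[0,0,0.2,0,0,0],[0,0,0.2,0,0,0],[0,0,0.1,0,0,0],[0,0,0,0,0,0],[0,0,0,0,0,0]]}}

```text
time_s: 5.45
tcp_pos: [0.5452, 0.1889, 0.232]
tool_rot: [2.689, -0.0, 1.623]
force: [0.6, -0.2, -1.9]
width: 0.306
finger_force: 35.0
```

```bash
cat > lidhand.py <<'E'
from look import *
def lidhand(name):
    st,f,W,M,K=wrist(name); T=tw(st); print(st["time_s"],st["tcp_pos"],st["force"],st["torque"],st["width"]*92)
    hsv=cv2.cvtColor(f,cv2.COLOR_RGB2HSV)
    Q=(W-T[:3,3])@T[:3,:3]   # tool coords: x=lid y, y=lid x, z down
    near=(abs(Q[...,2]-.005)<.03)&(abs(Q[...,0])<.09)&(abs(Q[...,1])<.12)
    m=near&(hsv[...,1]>50)&(hsv[...,0]>=14)&(hsv[...,0]<28)
    L=Q[m]
    for _ in range(6):
        c=L.mean(0); n=np.linalg.svd(L-c,full_matrices=False)[2][2]; n*=-np.sign(n[2]); L=L[abs((L-c)@n)<.003]
    print("panel n in tool",n,"tilt about lid y (deg)",np.degrees(np.arctan2(n[1],-n[2])),"roll",np.degrees(np.arctan2(n[0],-n[2])),len(L),"z at tcp",c[2]+(n[0]*c[0]+n[1]*c[1])/n[2])
    print("x,y extent tool",np.percentile(L[:,0],[.5,99.5]),np.percentile(L[:,1],[.5,99.5]))
    r=cv2.minAreaRect(L[:,:2].astype(np.float32)); print(r)
    return st,f
E
python3 -c "
from lidhand import *
lidhand('w3')"
```

```text
5.45 [0.5452 0.1889 0.232 ] [ 0.5851 -0.2442 -1.8896] [-0.0706  0.6382 -0.0099] 28.138918606576382
panel n in tool [ 0.0016  0.0001 -1.    ] tilt about lid y (deg) 0.007377247083289605 roll 0.09188743243295219 21215 z at tcp 0.005707034310633539
x,y extent tool [-0.0207  0.0524] [-0.0484  0.0799]
((0.004421234130859375, 0.015936534851789474), (0.0963873490691185, 0.13062888383865356), 0.12763455510139465)
```

View pics/w3.png

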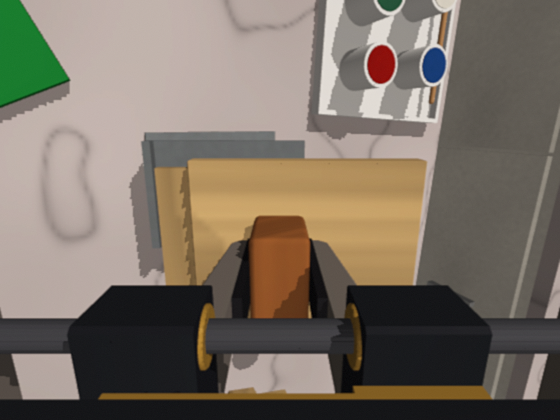

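The grasp is square: the panel lies parallel to the tool and its far edges show at columns 190–425. Now I'll carry the lid over the box.

```bash
cat >> h.py <<'E'
BY=-10.9; B=np.array([.4953,-.1795,0])+.083*np.array([np.cos(np.radians(BY)),np.sin(np.radians(BY)),0])
RB=R.from_euler("z",BY,degrees=True).as_matrix()
TIP=np.array([-.002,-.0691,.0177])
def lidgoal(xt,zt,pitch,yt=0):
    Rm=toolR(BY,pitch); p=B+RB@np.array([xt,yt,zt])/1e3-Rm@TIP; return p,Rm
def tipnow(st):
    T=tw(st); w=T[:3,3]+T[:3,:3]@TIP; b=RB.T@(w-B)*1e3; Lx=RB.T@T[:3,1]
    print("t",st["time_s"],"tip in box mm",b,"pitch",np.degrees(np.arcsin(Lx[2])),"yaw err",np.degrees(np.arctan2(Lx[1],Lx[0])),"F",st["force"],"Tq",st["torque"])
E
python3 - <<'E'
from h import *
st=ctrl.observe(); tipnow(st); p,Rm=lidgoal(-63,115,26); print(B,p); delta(st,p,Rm)
E
```

```text
t 5.5 tip in box mm [-156.2855  356.0565  185.2033] pitch 25.891015412342536 yaw err 13.924418105946227 F [ 0.1861  0.0662 -3.4043] Tq [-0.1072  0.544   0.0055]
[ 0.5768 -0.1952  0.    ] [ 0.5687 -0.1916  0.1612]
shift/.15 [ 0.1584 -2.5363 -0.4673] |mm| 387.58585001676084 turn/(pi/2) [-0.0002 -0.0012 -0.1548] deg 13.928434177088358
```

Call:
{"api": "drive_tool", "payload": {"rows": [[0,-0.1,0,0,0,0],[0.014,-0.2,0,0,0,-0.012],[0.014,-0.22,0,0,0,-0.014],[0.014,-0.22,0,0,0,-0.014],[0.014,-0.22,0,0,0,-0.014]]}}

```text
time_s: 6.0
tcp_pos: [0.5531, 0.0444, 0.2308]
tool_rot: [2.691, -0.001, 1.539]
force: [0.5, -0.0, -3.0]
width: 0.302
finger_force: 35.0
```

Call:
{"api": "drive_tool", "payload": {"rows": [[0.014,-0.22,0,0,0,-0.014],[0.014,-0.22,0,0,0,-0.014],[0.014,-0.22,0,0,0,-0.014],[0.014,-0.22,0,0,0,-0.014],[0.014,-0.22,0,0,0,-0.014]]}}

```text
time_s: 6.5
tcp_pos: [0.5635, -0.1204, 0.2307]
tool_rot: [2.691, -0.002, 1.429]
force: [0.4, -0.1, -1.5]
width: 0.309
finger_force: 35.0
```

Call:
{"api": "drive_tool", "payload": {"rows": [[0.014,-0.22,0,0,0,-0.014],[0.014,-0.18,0,0,0,-0.015],[0.004,-0.076,-0.1,0,0,-0.002],[0,0,0,0,0,0],[0,0,0,0,0,0]]}}

```text
time_s: 7.0
tcp_pos: [0.5688, -0.1896, 0.2161]
tool_rot: [2.691, -0.002, 1.382]
force: [0.7, 0.3, -2.0]
width: 0.301
finger_force: 35.0
```

Run:
```python
from h import *
st=ctrl.observe(); tipnow(st); p,Rm=lidgoal(-63,80,26); delta(st,p,Rm)
import lidhand; lidhand.lidhand("w4")
```

```text
t 7.0 tip in box mm [-63.3796   1.9948 170.0698] pitch 25.842136215650083 yaw err -0.005813907846128328 F [ 0.6679  0.3224 -2.0064] Tq [ 0.0412  0.5957 -0.0273]
shift/.15 [-0.0008 -0.013  -0.5995] |mm| 89.9459500991523 turn/(pi/2) [-0.0018 -0.0014 -0.0007] deg 0.21730885854895488
7.0 [ 0.5688 -0.1896  0.2161] [ 0.6679  0.3224 -2.0064] [ 0.0412  0.5957 -0.0273] 27.669068864449507
panel n in tool [ 0.0009  0.0003 -1.    ] tilt about lid y (deg) 0.014566194253183729 roll 0.051399061176799536 21237 z at tcp 0.005727624450575988
x,y extent tool [-0.0206  0.0525] [-0.0484  0.0799]
((0.004611339420080185, 0.015655577182769775), (0.09642079472541809, 0.13058917224407196), 0.0792834535241127)
```

View pics/w4.png

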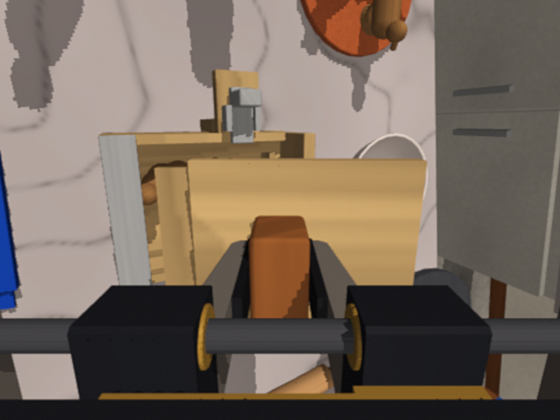

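The view shows the lip at columns 105–150 with the tongue (160–190) just inside it, and the lid parallel to the lip. I'll descend.

Call:
{"api": "drive_tool", "payload": {"rows": [[0,-0.005,-0.12,0,0,0],[0,-0.004,-0.14,-0.001,-0.001,0],[0,-0.004,-0.14,-0.001,0,0],[0,0,-0.12,0,0,0],[0,0,-0.07,0,0,0]]}}

```text
time_s: 7.55
tcp_pos: [0.5693, -0.191, 0.1281]
tool_rot: [2.687, 0.001, 1.383]
force: [0.0, 0.1, -1.4]
width: 0.301
finger_force: 35.0
```

Call:
{"api": "drive_tool", "payload": {"rows": [[0,0,0,0,0,0],[0,0,0,0,0,0]]}}

```text
time_s: 7.75
tcp_pos: [0.5703, -0.1915, 0.1299]
tool_rot: [2.685, 0.002, 1.383]
force: [0.1, 0.5, -1.5]
width: 0.304
finger_force: 35.0
```

Run:
```python
from h import *
st=ctrl.observe(); tipnow(st); p,Rm=lidgoal(-64,64,26); delta(st,p,Rm); print(((lidgoal(-80,64,26)[0])-p)/.15)
```

```text
t 7.75 tip in box mm [-61.2772   0.1684  83.4829] pitch 26.188941114295247 yaw err 0.16116133384832446 F [ 0.0509  0.5398 -1.5255] Tq [0.1271 0.5741 0.0407]
shift/.15 [-0.0172  0.0009 -0.1311] |mm| 19.828511693878628 turn/(pi/2) [ 0.0014  0.0019 -0.0013] deg 0.2399370129109734
[-0.1047  0.0202  0.    ]
```

Call:
{"api": "drive_tool", "payload": {"rows": [[-0.006,0,-0.05,0,0.001,-0.001],[-0.006,0,-0.05,0.001,0.001,0],[-0.004,0,-0.03,0,0,0],[0,0,0,0,0,0],[0,0,0,0,0,0]]}}

```text
time_s: 8.25
tcp_pos: [0.5672, -0.1927, 0.1095]
tool_rot: [2.689, 0.001, 1.379]
force: [-0.1, -0.1, -2.1]
width: 0.299
finger_force: 35.0
```

Run:
```python
from h import *
st=ctrl.observe(); tipnow(st); p,Rm=lidgoal(-80,64,26); delta(st,p,Rm)
```

```text
t 8.25 tip in box mm [-64.2889  -1.3038  63.3929] pitch 25.937801936159524 yaw err -0.06363052253436657 F [-0.0563 -0.0591 -2.1022] Tq [ 0.0332  0.5884 -0.0439]
shift/.15 [-0.1015  0.0287  0.0044] |mm| 15.835923547007244 turn/(pi/2) [ 0.0003 -0.0008  0.0009] deg 0.1102675610444819
```

Call:
{"api": "drive_tool", "payload": {"rows": [[-0.025,0.006,0,0,0,0],[-0.025,0.006,0,0,0,0],[-0.025,0.006,0,0,0,0],[-0.025,0.006,0,0,0,0],[0,0,0,0,0,0]]}}

```text
time_s: 8.75
tcp_pos: [0.5515, -0.1892, 0.1096]
tool_rot: [2.689, 0.001, 1.379]
force: [0.9, 0.4, -1.8]
width: 0.301
finger_force: 35.0
```

Run:
```python
from h import *
st=ctrl.observe(); tipnow(st); p,Rm=lidgoal(-83,63,14); delta(st,p,Rm)
```

```text
t 8.75 tip in box mm [-80.4148  -0.8247  63.4915] pitch 25.920257590210117 yaw err -0.06989120425387436 F [ 0.8656  0.4464 -1.8235] Tq [ 0.1183  0.5771 -0.0557]
shift/.15 [ 0.0388 -0.0016 -0.0848] |mm| 13.99519366074578 turn/(pi/2) [0.0258 0.1299 0.001 ] deg 11.920768583613228
```

Call:
{"api": "drive_tool", "payload": {"rows": [[0.008,0,-0.017,0.005,0.026,0],[0.008,0,-0.017,0.005,0.026,0],[0.008,0,-0.017,0.005,0.026,0],[0.008,0,-0.017,0.005,0.026,0],[0.007,-0.001,-0.017,0.005,0.026,0]]}}

```text
time_s: 9.25
tcp_pos: [0.5583, -0.1895, 0.097]
tool_rot: [2.898, 0.001, 1.379]
force: [-0.8, -0.1, -2.9]
width: 0.304
finger_force: 35.0
```

Call:
{"api": "drive_tool", "payload": {"rows": [[0,0,0,0,0,0]]}}

```text
time_s: 9.35
tcp_pos: [0.5596, -0.1896, 0.0972]
tool_rot: [2.895, 0.0, 1.379]
force: [0.8, 1.4, -2.3]
width: 0.303
finger_force: 35.0
```

Run:
```python
from h import *
st=ctrl.observe(); tipnow(st); p,Rm=lidgoal(-85,62.5,4); delta(st,p,Rm)
```

```text
t 9.35 tip in box mm [-80.6558   0.3744  63.132 ] pitch 14.125781732132458 yaw err -0.09174236062252303 F [ 0.8146  1.351  -2.3084] Tq [-0.0015  0.2976 -0.0365]
shift/.15 [ 0.004  -0.0027 -0.0812] |mm| 12.204070355007206 turn/(pi/2) [0.0216 0.1104 0.001 ] deg 10.126237682851468
```

Call:
{"api": "drive_tool", "payload": {"rows": [[-0.01,0.001,-0.012,0.0043,0.022,0],[-0.002,-0.001,-0.016,0.0043,0.022,0],[0.004,-0.001,-0.018,0.0043,0.022,0],[0.006,-0.001,-0.018,0.0043,0.022,0],[0.006,-0.001,-0.017,0.0043,0.022,0]]}}

```text
time_s: 9.85
tcp_pos: [0.5585, -0.1899, 0.0847]
tool_rot: [3.073, 0.001, 1.379]
force: [0.5, 1.0, -2.0]
width: 0.303
finger_force: 35.0
```

Call:
{"api": "drive_tool", "payload": {"rows": [[0,0,0,0,0,0]]}}

```text
time_s: 9.95
tcp_pos: [0.5594, -0.1899, 0.0845]
tool_rot: [3.071, 0.001, 1.379]
force: [-0.5, 0.1, -3.2]
width: 0.303
finger_force: 35.0
```

Run:
```python
from h import *
st=ctrl.observe(); tipnow(st); p,Rm=lidgoal(-85,61,0); delta(st,p,Rm)
```

```text
t 9.95 tip in box mm [-85.803    0.0234  61.9946] pitch 4.021035290340672 yaw err -0.07842205550296676 F [-0.4534  0.0548 -3.2238] Tq [-0.0264  0.0527 -0.0413]
shift/.15 [ 0.0146 -0.0024 -0.0386] |mm| 6.203370493898124 turn/(pi/2) [0.0088 0.0438 0.0009] deg 4.021931692300198
```

No contact so far. Now I swing the last 4°.

Call:
{"api": "drive_tool", "payload": {"rows": [[0.004,-0.001,-0.01,0.002,0.011,0],[0.004,-0.001,-0.01,0.002,0.011,0],[0.003,0,-0.01,0.002,0.011,0],[0.003,0,-0.009,0.002,0.011,0],[0,0,0,0,0,0]]}}

```text
time_s: 10.45
tcp_pos: [0.5613, -0.19, 0.0787]
tool_rot: [-3.14, 0.001, 1.379]
force: [-0.9, 0.7, -1.3]
width: 0.301
finger_force: 35.0
```

Run:
```python
from h import *
st=ctrl.observe(); tipnow(st); p,Rm=lidgoal(-85,59.5,0); delta(st,p,Rm)
```

```text
t 10.45 tip in box mm [-85.3658   0.1678  61.0806] pitch -0.09319440867668355 yaw err -0.06407743078642172 F [-0.872   0.6926 -1.2811] Tq [-0.009  -0.0513 -0.0138]
shift/.15 [ 0.002  -0.0012 -0.0098] |mm| 1.5076250737715338 turn/(pi/2) [ 0.0007 -0.0012  0.0007] deg 0.1374288150243864
```

Call:
{"api": "drive_tool", "payload": {"rows": [[0,0,-0.004,0,0,0],[0,0,-0.004,0,0,0],[0,0,0,0,0,0]]}}

```text
time_s: 10.75
tcp_pos: [0.5607, -0.19, 0.0779]
tool_rot: [-3.14, 0.002, 1.38]
force: [-0.9, -0.5, -0.7]
width: 0.302
finger_force: 35.0
```

Call:
{"api": "drive_tool", "payload": {"rows": [[0,0,-0.004,0,0,0],[0,0,0,0,0,0]]}}

```text
time_s: 10.95
tcp_pos: [0.5607, -0.1902, 0.0777]
tool_rot: [-3.14, 0.002, 1.379]
force: [-2.5, 1.1, 3.6]
width: 0.301
finger_force: 35.0
```

Run:
```python
from h import *
st=ctrl.observe(); tipnow(st)
```

```text
t 10.95 tip in box mm [-85.8615  -0.0552  60.123 ] pitch -0.0649560514540195 yaw err -0.06798466133518526 F [-2.4818  1.1167  3.5834] Tq [0.2706 0.2982 0.12  ]
```

Call:
{"api": "drive_tool", "payload": {"rows": [[0,0,-0.004,0,0,0],[0,0,0,0,0,0]]}}

```text
time_s: 11.15
tcp_pos: [0.5607, -0.1902, 0.0776]
tool_rot: [-3.14, 0.002, 1.379]
force: [-5.8, 0.7, 8.9]
width: 0.298
finger_force: 35.0
```

Call:
{"api": "drive_tool", "payload": {"rows": [[0,0,0,0,0,0],[0,0,0,0,0,0],[0,0,0,0,0,0],[0,0,0,0,0,0]], "claw": -0.15}}

```text
time_s: 11.55
tcp_pos: [0.5608, -0.1901, 0.0763]
tool_rot: [-3.14, 0.002, 1.379]
force: [0.3, 0.1, -0.0]
width: 0.576
finger_force: 0.0
```

Call:
{"api": "drive_tool", "payload": {"rows": [[0,0,0.1,0,0,0],[0,0,0.25,0,0,0],[0,0,0.25,0,0,0],[0,0,0.2,0,0,0],[0,0,0,0,0,0]]}}

```text
time_s: 12.05
tcp_pos: [0.5638, -0.1904, 0.2023]
tool_rot: [3.134, 0.003, 1.38]
force: [0.7, -0.3, 1.0]
width: 0.574
finger_force: 0.0
```

Run:
```python
from look import *
st,f,W,M,K=wrist("w5"); print(st["time_s"],st["tcp_pos"],st["width"]*92,st["force"])
Q=(W-B)@RB*1e3; hsv=cv2.cvtColor(f,cv2.COLOR_RGB2HSV)
m=(abs(Q[...,0])<60)&(abs(Q[...,1])<52)&(abs(Q[...,2]-72)<14)&(hsv[...,1]>50)
L=Q[m]
for _ in range(5):
    c=L.mean(0); n=np.linalg.svd(L-c,full_matrices=False)[2][2]; n*=np.sign(n[2]); L=L[abs((L-c)@n)<4]
print("lid top plane at centre z",c[2]-(n[0]*(0-c[0])+n[1]*(0-c[1]))/n[2],"tilt deg",np.degrees(n[:2]),len(L),L.min(0),L.max(0))
s=(hsv[...,1]<60)&(Q[...,2]>96)&(Q[...,2]<112)&(abs(Q[...,0]-20)<30)&(abs(Q[...,1]-95)<35)
k=Q[s]; print("knob top",len(k),np.median(k,0),np.percentile(k,[5,95],axis=0))
```

```text
12.05 [ 0.5638 -0.1904  0.2023] 52.78953137222621 [ 0.7143 -0.2504  0.9584]
lid top plane at centre z 72.28429954737025 tilt deg [ 0.022 -0.036] 10897 [-59.998  -51.9923  69.6114] [59.9996 51.9787 75.3176]
knob top 480 [ 19.1128  95.9916 105.0701] [[ 10.4009  90.0626 102.4467]
 [ 28.0812 101.9787 106.2873]]
```

View pics/w5.png

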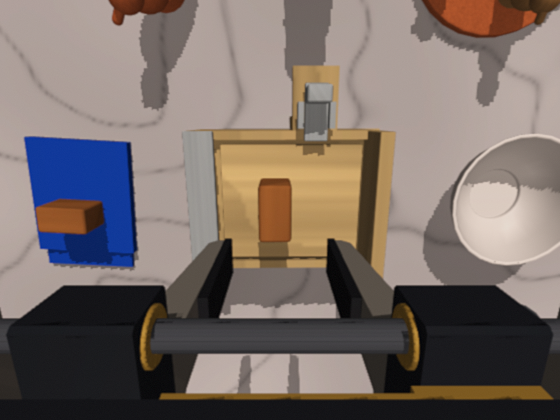

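The view shows the lid flat in the box: its top plane is at 72.3 mm with tilt under 0.05°, under the lip at columns 185–215. The knob is at (318,92), still out. Now the bolt.

Run:
```python
from h import *
st=ctrl.observe(); Rm=toolR(BY,0); p=B+RB@np.array([.020,.140,.195]); delta(st,p,Rm); print(RB@np.array([0,-1,0])/150)
```

```text
shift/.15 [ 0.4042  0.859  -0.0317] |mm| 142.47792727476988 turn/(pi/2) [0.0022 0.0022 0.0007] deg 0.2884637832184667
[-0.0013 -0.0065  0.    ]
```

Call:
{"api": "drive_tool", "payload": {"rows": [[0.09,0.18,0,0.002,0.002,0.001],[0.1,0.21,0,0,0,0],[0.1,0.21,-0.03,0,0,0],[0.1,0.194,0,0,0,0],[0,0,0,0,0,0]], "claw": 1, "squeeze": 10}}

```text
time_s: 12.6
tcp_pos: [0.6198, -0.0647, 0.1912]
tool_rot: [-3.135, -0.004, 1.389]
force: [0.5, 0.7, 0.7]
width: 0.169
finger_force: 0.0
```

```bash
cat > kn.py <<'E'
from h import *
import sys
st=ctrl.observe(); T=tw(st); b=RB.T@(T[:3,3]-B)*1e3; print(st["time_s"],"tcp box mm",b,"F box",RB.T@st["force"],st["width"])
g=[float(x) for x in sys.argv[1:4]]; delta(st,B+RB@np.array(g)/1e3,toolR(BY,0))
E
python3 kn.py 20 130 92
```

```text
12.6 tcp box mm [ 17.5936 136.2591 191.2498] F box [0.337  0.7516 0.7449] 0.16880861004838113
shift/.15 [ 0.0079 -0.044  -0.6617] |mm| 99.47604955277025 turn/(pi/2) [-0.0035 -0.0035 -0.0052] deg 0.6448672395034004
```

Call:
{"api": "drive_tool", "payload": {"rows": [[0,-0.02,-0.14,-0.003,-0.003,-0.005],[0.004,-0.02,-0.16,0,0,0],[0.004,0,-0.16,0,0,0],[0,0,-0.13,0,0,0],[0,0,-0.07,0,0,0]]}}

```text
time_s: 13.1
tcp_pos: [0.6185, -0.078, 0.0904]
tool_rot: [-3.138, 0.004, 1.372]
force: [-0.9, -0.5, 0.1]
width: 0.005
finger_force: 0.0
```

Call:
{"api": "drive_tool", "payload": {"rows": [[0,0,0,0,0,0],[0,0,0,0,0,0]]}}

```text
time_s: 13.3
tcp_pos: [0.6207, -0.0772, 0.0934]
tool_rot: [3.141, 0.003, 1.373]
force: [1.4, 0.2, 0.3]
width: 0.006
finger_force: 0.0
```

```bash
python3 kn.py 20 100 92
```

```text
13.3 tcp box mm [ 20.764  124.1425  93.4307] F box [1.298  0.501  0.2935] 0.00586043283787808
shift/.15 [-0.0354 -0.1571 -0.0095] |mm| 24.196868301691406 turn/(pi/2) [0.0019 0.0002 0.0049] deg 0.47161995198644485
```

Call:
{"api": "drive_tool", "payload": {"rows": [[-0.007,-0.032,-0.003,0,0,0.003],[-0.007,-0.032,-0.003,0,0,0],[-0.007,-0.032,0,0,0,0],[-0.007,-0.032,0,0,0,0],[-0.007,-0.029,0,0,0,0]]}}

```text
time_s: 13.8
tcp_pos: [0.6157, -0.1008, 0.0926]
tool_rot: [3.14, 0.002, 1.378]
force: [0.9, 1.7, 1.0]
width: 0.004
finger_force: 0.8
```

```bash
python3 kn.py 20 90 92
```

```text
13.8 tcp box mm [ 20.3254 100.0671  92.6191] F box [0.5928 1.804  1.0081] 0.00420767034529886
shift/.15 [-0.0148 -0.0655 -0.0041] |mm| 10.091330911660716 turn/(pi/2) [0.0017 0.0009 0.0017] deg 0.2343468931760773
```

Pushing at about 1.8 N, which matches the bolt's friction. I'll go on to the stop.

Call:
{"api": "drive_tool", "payload": {"rows": [[-0.005,-0.022,0,0,0,0],[-0.005,-0.022,0,0,0,0],[-0.005,-0.022,0,0,0,0],[0,0,0,0,0,0]]}}

```text
time_s: 14.2
tcp_pos: [0.6126, -0.1113, 0.0919]
tool_rot: [-3.141, 0.004, 1.377]
force: [0.4, 0.3, 0.1]
width: 0.005
finger_force: 0.0
```

Call:
{"api": "drive_tool", "payload": {"rows": [[-0.003,-0.013,0,0,0,0],[-0.003,-0.013,0,0,0,0],[0,0,0,0,0,0]]}}

```text
time_s: 14.5
tcp_pos: [0.612, -0.1133, 0.092]
tool_rot: [3.141, 0.002, 1.378]
force: [1.0, 3.0, -0.2]
width: 0.005
finger_force: 1.8
```

```bash
python3 kn.py 20 85 92
```

```text
14.5 tcp box mm [19.0837 87.0638 91.9521] F box [ 0.4522  3.1479 -0.1566] 0.004625980045567509
shift/.15 [ 0.0034 -0.0147  0.0003] |mm| 2.258550147527204 turn/(pi/2) [ 0.001  -0.0001  0.0013] deg 0.1520143118998677
```

Call:
{"api": "drive_tool", "payload": {"rows": [[-0.002,-0.01,0,0,0,0],[0,0,0,0,0,0]]}}

```text
time_s: 14.7
tcp_pos: [0.612, -0.1134, 0.092]
tool_rot: [3.141, -0.0, 1.379]
force: [1.4, 6.4, -1.2]
width: 0.004
finger_force: 3.2
```

Call:
{"api": "drive_tool", "payload": {"rows": [[-0.002,-0.01,0,0,0,0],[0,0,0,0,0,0]]}}

```text
time_s: 14.9
tcp_pos: [0.612, -0.1134, 0.092]
tool_rot: [3.141, -0.002, 1.38]
force: [2.0, 9.1, -1.1]
width: 0.005
finger_force: 4.4
```

```bash
python3 kn.py 20 85 92
```

```text
14.9 tcp box mm [19.0842 86.9309 92.0476] F box [ 0.2588  9.2863 -1.1154] 0.0047583544728790885
shift/.15 [ 0.0036 -0.0138 -0.0003] |mm| 2.1376206072894894 turn/(pi/2) [-0.001   0.0006  0.0002] deg 0.10870135626131683
```

The bolt is at its stop: position holds at y = 87 mm, as expected, while the force rises. Now I back off, lift and check.

Call:
{"api": "drive_tool", "payload": {"rows": [[0.01,0.05,0,0,0,0],[0.02,0.09,0,0,0,0],[0,0,0.2,0,0,0],[0,0,0.3,0,0,0],[-0.05,-0.2,0.3,0,0,0]]}}

```text
time_s: 15.4
tcp_pos: [0.6096, -0.119, 0.21]
tool_rot: [3.141, 0.001, 1.385]
force: [1.6, 0.0, 0.3]
width: 0.005
finger_force: 0.0
```

Call:
{"api": "drive_tool", "payload": {"rows": [[-0.05,-0.25,0.3,0,0,0],[-0.05,-0.25,0.2,0,0,0],[-0.05,-0.25,0,0,0,0],[0,0,0,0,0,0],[0,0,0,0,0,0]]}}

```text
time_s: 15.9
tcp_pos: [0.5871, -0.2315, 0.2762]
tool_rot: [-3.141, 0.004, 1.375]
force: [-0.2, 0.5, 0.2]
width: 0.003
finger_force: 0.0
```

Run:
```python
from look import *
st,f,W,M,K=wrist("w6"); print(st["time_s"],st["tcp_pos"],st["force"])
Q=(W-B)@RB*1e3; hsv=cv2.cvtColor(f,cv2.COLOR_RGB2HSV)
L=Q[(abs(Q[...,0])<60)&(abs(Q[...,1])<52)&(abs(Q[...,2]-72)<6)&(hsv[...,1]>50)]
A=np.c_[L[:,:2],np.ones(len(L))]; print("plane",np.linalg.lstsq(A,L[:,2],rcond=None)[0],len(L))
k=Q[(hsv[...,1]<60)&(Q[...,2]>98)&(Q[...,2]<112)&(abs(Q[...,0]-20)<20)&(abs(Q[...,1]-85)<40)]; print("knob",len(k),np.median(k,0))
```

```text
15.9 [ 0.5871 -0.2315  0.2762] [-0.2019  0.4781  0.1571]
plane [-0.0005  0.0007 72.2787] 7883
knob 310 [ 19.9016  70.2441 104.9638]
```

View pics/w6.png

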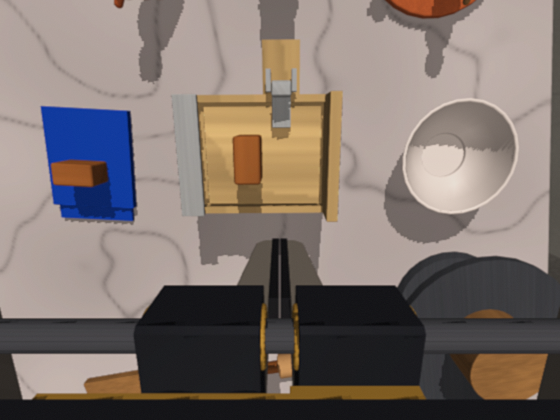

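The lid lies flat, with its top at 72.3 mm. The bolt reaches over it at pixel (282,110), and the knob is at y = 70 mm, fully in. I'm handing the job in.

```bash
python3 -c "
from bench import ctrl
print(ctrl.sign_off())"
```

```text
the job is handed in; nothing more can be done
None
```

The lid is hooked under the lip and lies flat on its ledge, the bolt is fully in over it, I never touched the jar or the bird, and the job was handed in at about 16 s.

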